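# Stand the uncapped jumbo marker in its block and snap its cap home

## Task

The blue jumbo marker has been left uncapped on the bench: drop it end-down, nib up, into the empty well of the wooden marker stand and let go of it, then fetch its blue cap and press it down over the nib until it clicks, and keep pressing after the click so that the cap sits fully home on the barrel. Finish while still holding the cap pressed firmly down with the fingers - do not let go or ease off at the end - and leave the other toys and markers where they are.

Things in the scene. Friction and masses are not known exactly. Their poses are not given: they have to be found in the camera images.
- marker: Uncapped blue jumbo felt-tip marker, 45 g, standing on its tail on the bench, nib up. Origin: centre of the tail's underside; z runs along it to the nib. Blue barrel with an ivory band, 23 mm in diameter (lowest 5 mm: 19 mm) up to a flat shoulder at z = 95; then a grey neck 12.6 mm in diameter to z = 109, a cone to z = 117, and the felt nib, 6 mm in diameter, to z = 122. Grip it by the barrel.
- marker_shoulder (a point): Point on the marker's axis at the shoulder, 95 mm above the tail, where the mouth of the cap must come to rest; axes as the marker's. Four springy round snap nubs stand out of the neck to 9.8 mm from the axis, 5.5 mm above the shoulder.
- cap: The marker's loose blue snap cap, 14 g, standing on its open mouth on the bench: round, 25 mm in diameter, 38 mm high, flat closed top. Origin: centre of the mouth (its underside); z points to the closed end. Bore 20 mm in diameter, 34 mm deep, with an inward snap bead 16 mm in diameter over the lowest 2.5 mm. Like the marker it can be gripped along any heading.
- cap_top (a point): Centre of the cap's flat top, 38 mm above its mouth. Pushed down over the nib, the cap meets the snap nubs about 8 mm above home; resistance climbs to some 8 to 15 N within 3 mm, then drops sharply as the cap clicks past them; the last millimetres are easy until the mouth lands hard on the shoulder. Once clicked it stays on.
- stand: Marker stand: wooden block 62 mm (x) by 192 mm (y), 55 mm high, that does not move; origin at the centre of its underside. Round wells at y = +64, 0 and -64 mm, 26 mm in diameter, 45 mm deep, floors 10 mm above the bench. The one at y = +64 is empty, the others hold capped markers that rise 143 mm above the bench, so a grip along the stand's x axis has the most room.
- well (a point): Centre of the mouth of the empty well, 55 mm above the bench; axes as the stand's.
- well_floor (a point): Centre of the floor of the empty well, 45 mm below its mouth, where the marker's tail comes to stand.
- marker_orange: Capped orange marker standing in a filled well of the stand (25 mm in diameter, 133 mm long, origin at its tail). To be left alone.
- marker_green: Capped green marker standing in the other filled well (same size, origin at its tail). To be left alone.
- cube: Plain natural wooden cube, 45 mm, on the bench, origin at the centre of its underside. To be left alone.
- eggcup: Glossy red ceramic egg cup, 49 mm in diameter, 62 mm high, origin at the centre of its foot. To be left alone.
- bucket: Turquoise plastic toy bucket, 131 mm in diameter at the rim, 111 mm high, origin at the centre of its underside. To be left alone.
- spade: Yellow silicone spade, about 212 mm long, 62 mm wide, lying flat along its x axis (blade to +x), up to 18 mm high, origin under its middle. To be left alone.

How it is judged:
By the outcome, as a careful person would: the job done as asked, in the order asked, and still so for the second after the job is handed in, while the arm keeps its last pose, push and grip.
It also fails if it takes over 64 s, if anything falls off the work surface, if the arm or the gripper's body presses on something with over 40 N, if the wrist force passes 120 N, or if a joint passes its speed limit or range.

## Robot

A 6-joint arm with a two-finger parallel gripper is mounted at the origin on the work surface. World frame = base frame: x ahead of the robot, y to its left, z up, the work surface at z = 0. Lengths are in m, angles in rad, forces in N, time in s.
With the tool pointing down it reaches from about 0.35 to 0.975 m from the base axis. Payload 4.9 kg.
Tool frame: the origin (TCP) lies at the very end of the fingers, on their centre line; the grasp point (between the pads) lies 19 mm behind it; z points along the fingers, y is the direction in which the jaws open and shut (so a half turn about z gives the same grasp; the last joint's range is limited). The gripper opens to 85 mm and grips with 20 to 120 N. Pads are 22 mm wide; open, the fingers measure 114 mm over their backs; the gripper's body (76 mm by 85 mm) begins 54 mm behind the grasp point. The pads swing forward as they close: fully open they stand 13 mm farther back than shut.
Start: joints at [1.138, 0.053, 1.613, -0, 1.476, -0.119], TCP at [0.193, 0.594, 0.231] pointing down, gripper open.
Joint ranges: [-3.01, 3.01], [-1.01, 2.22], [0.06, 2.58], [-1.02, 4.17], [0.09, 2.62], [-3.14, 3.14]. Speed limits (rad/s): [2.57, 2.57, 3.14, 3.14, 3.14, 3.14].

## Interface

Orientations are given as a rotation vector (axis times angle).
In Python, from station import ctrl gives the robot as it stands.
- The arm moves only by the tool step_arm, never from a script. Its argument "moves" is a list of rows, each a list of 5 numbers: the opening, from 0 (shut) to 1 (fully open), then the shift along the world's x, y, z in m, then the turn about the world's z in degrees. A call has 1 to 20 rows; each row shifts and turns the pose as measured when the row begins; what a row does not reach is not made up. A row lasts 1/8 s, in which the tool goes at most 62.5 mm and 10.7 degrees, less where a joint would pass 70% of its speed; a pose out of reach is approached as far as the arm can. A call is refused whole if a number of a shift passes 0.0625 or a number of a turn 10.7, either way. A call with a gripper value outside its range is refused whole. The fingers move at their own pace and stop on an object; "newtons" is the grip in N (left out, the last holds). Time passes only in rows, so rows that do not move let the fingers close. It gives the time, the measured TCP pose, the force and the opening at its end, in the units of the state.
- ctrl.get_obs(): the state, without advancing time (a new reading comes with each control period).
- ctrl.get_image(name): name is "scene" or "top" or "wrist"; returns a dict with "color" (384x512x3 uint8, red, green, blue), "camera_matrix" (3x3 intrinsics, pixels), "R" (3x3) and "t" (3): a world point X has camera coordinates R X + t; the wrist camera has in their place "T_tool_cam" (4x4, takes a point from camera to tool coordinates, whose origin is the TCP and whose axes are the flange's). Camera axes: x right, y down, z forward; pixel columns grow to the right and rows downward; lengths in m; the calibration is good to about 2 mm. The wrist camera is an equidistant fisheye: a pixel r from the principal point sees the ray r / f radians off the axis. A picture is of the moment at which its call begins: read the wrist's pose just before it. There is no depth.
- ctrl.finish_job(): hands the job in, once; it reports no verdict.
Trained networks look in a picture, given as the dict that the camera call returned (one of the last four; its "shot" number tells which), for a name from the list of things; names that differ only in an ending like _2 or _b are one class to them, and where a whole thing is asked for, a point or a joint stands for the part that bears it (a point fixed in the world has none). Each returns a list of dicts, best first, with "p" (0 to 1); they miss things now and then, are a little off and sometimes report something else, mostly with a low value. They report only what shows in the picture. A call takes as long as a camera call.
- ctrl.spot_in(picture, query): "bbox" ([left, top, right, bottom] in pixels, round what is visible of it).
The state is a dict: "t": time; "q": joint angles; "dq": joint speeds; "effort": joint torques, N m; "tool_pos": TCP position; "tool_rot": TCP orientation; "contact_force": force on the tool from outside, world axes, zero at the start; "wrist_torque": the same for the moment, N m; "opening": finger opening in m.
Only numpy, scipy, OpenCV 4.12 (cv2) and the standard library are available. Lean on these libraries where they do the work, as an engineer would, in place of code of your own. Each camera call takes 0.05 s, during which the arm holds its last target.

## Working session

There is one attempt and no reset: what is moved stays moved. The work goes in short steps, Python scripts to look and compute and a tool call to move; the robot and the scene stay as the last step left them, time stands still between calls to the robot, and variables do not carry over. Pictures are saved under pics/ and viewed, and the job is handed in when it is done.

Besides the shell and the picture viewer there is one more tool, called after "Emit:" as name(argument=value, ...) on one line, values as JSON. step_arm: Moves the arm, as the interface text tells. Its arguments: {"type":"object","properties":{"moves":{"type":"array","items":{"type":"array","items":{"type":"number"}}},"newtons":{"type":"number"}},"required":["moves"]}

```bash
ls; mkdir -p pics; cat > h.py <<'E'
import numpy as np,cv2,pickle
from scipy.spatial.transform import Rotation as Ro
from station import ctrl
def save(im,n): cv2.imwrite('pics/'+n+'.png',cv2.cvtColor(im['color'],cv2.COLOR_RGB2BGR))
def ray(im,uv):
    K=np.array(im['camera_matrix']);R=np.array(im['R']);t=np.array(im['t'])
    d=R.T@np.linalg.solve(K,np.array([uv[0],uv[1],1.]));return -R.T@t,d/np.linalg.norm(d)
def onz(im,uv,z):
    c,d=ray(im,uv);return c+d*(z-c[2])/d[2]
def proj(im,X):
    K=np.array(im['camera_matrix']);p=K@(np.array(im['R'])@np.array(X,float)+np.array(im['t']));return p[:2]/p[2]
E
python3 - <<'E'
from h import *
o=ctrl.get_obs();print(o['t'],o['tool_pos'],o['tool_rot'],o['opening'])
for n in ['scene','top']:
    im=ctrl.get_image(n);save(im,n+'0');pickle.dump(im,open(n+'0.pkl','wb'))
    print(n,np.round(-np.array(im['R']).T@im['t'],3),np.round(im['camera_matrix'],1).tolist())
    for q in ['marker','cap','stand','marker_orange','marker_green','cube','eggcup','bucket','spade']:
        print(q,[(np.round(d['bbox']).tolist(),round(d['p'],2)) for d in ctrl.spot_in(im,q)[:3]])
E
```

```text
pics
0.0 [0.19265539 0.59391292 0.23005705] [-4.90776390e-01 -3.10244798e+00  3.07255011e-03] 0.0857275723856985
scene [1.1   0.317 0.828] [[358.3, 0.0, 257.9], [0.0, 358.3, 191.7], [0.0, 0.0, 1.0]]
marker [([358.0, 210.0, 373.0, 238.0], 0.67)]
cap [([229.0, 190.0, 237.0, 216.0], 0.67), ([286.0, 193.0, 294.0, 207.0], 0.51)]
stand [([217.0, 200.0, 281.0, 272.0], 0.69)]
marker_orange [([238.0, 205.0, 253.0, 232.0], 0.84)]
marker_green [([229.0, 187.0, 239.0, 213.0], 0.53)]
cube [([198.0, 153.0, 219.0, 173.0], 0.74)]
eggcup [([242.0, 165.0, 258.0, 187.0], 0.58)]
bucket [([331.0, 258.0, 396.0, 328.0], 0.82)]
spade [([124.0, 161.0, 166.0, 195.0], 0.81), ([286.0, 192.0, 294.0, 207.0], 0.49)]
top [ 0.389 -0.016  1.144] [[360.5, 0.0, 248.7], [0.0, 360.5, 190.3], [0.0, 0.0, 1.0]]
marker [([150.0, 207.0, 167.0, 216.0], 0.55)]
cap [([216.0, 144.0, 277.0, 188.0], 0.4)]
stand [([214.0, 145.0, 278.0, 186.0], 0.61)]
marker_orange []
marker_green [([264.0, 164.0, 270.0, 174.0], 0.51)]
cube []
eggcup [([270.0, 215.0, 288.0, 230.0], 0.63)]
bucket [([122.0, 118.0, 168.0, 165.0], 0.97)]
spade [([365.0, 142.0, 386.0, 211.0], 0.93)]
```

```bash
python3 - <<'E'
import cv2
for n,(x0,y0,x1,y1) in {'scene0':(110,140,430,340),'top0':(110,100,410,260)}.items():
    i=cv2.imread('pics/%s.png'%n)[y0:y1,x0:x1];cv2.imwrite('pics/%s_z.png'%n,cv2.resize(i,None,fx=2.5,fy=2.5,interpolation=cv2.INTER_CUBIC))
E
```

```text
(no output)
```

View pics/scene0_z.png

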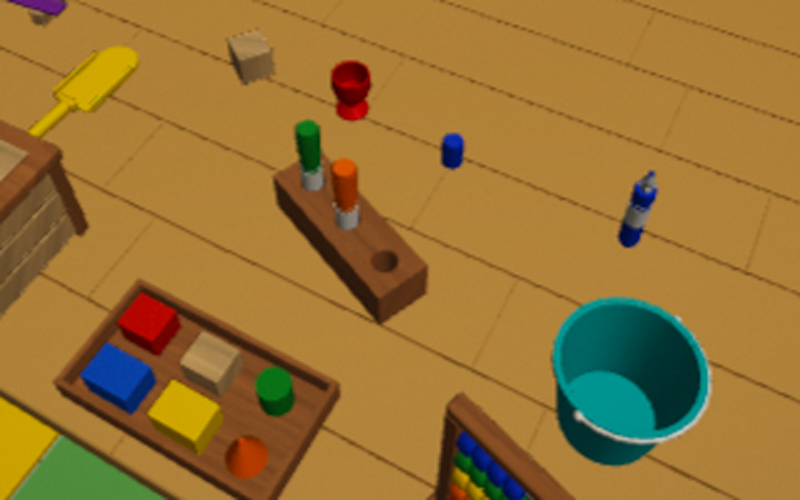

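View pics/top0_z.png

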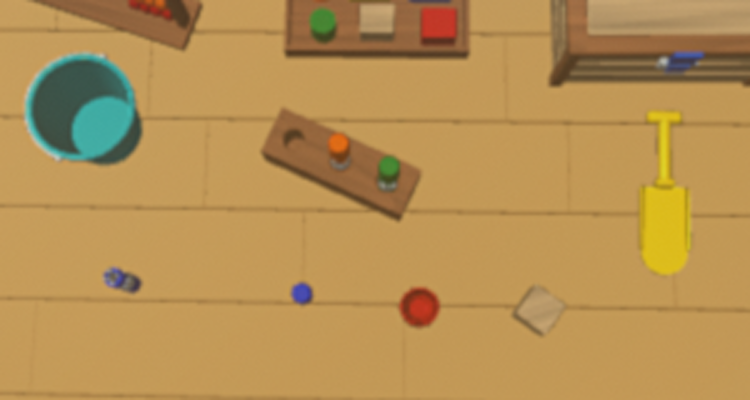

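The scene view shows the marker at about px (365,224), the cap at (291,200) and the empty well at (264,244). In the top view they are at (158,212), (231,217) and (227,155).

```bash
python3 - <<'E'
from h import *
S=pickle.load(open('scene0.pkl','rb'));T=pickle.load(open('top0.pkl','rb'))
def seg(im,box):
    c=im['color'].astype(int);x0,y0,x1,y1=box
    m=np.zeros(c.shape[:2],bool);m[y0:y1,x0:x1]=True
    m&=(c[...,2]>c[...,0]+25)
    v,u=np.nonzero(m);return u.mean(),v.mean(),u.min(),u.max(),v.min(),v.max(),len(u)
for n,im,b in [('capS',S,(278,185,302,215)),('capT',T,(222,208,240,226)),('mkS',S,(350,205,380,242)),('mkT',T,(145,202,172,222))]:
    print(n,np.round(seg(im,b),1))
# silhouette fit via cost: simple centroid of projected cylinder
def cyl(im,x,y,r,z0,z1,n=40):
    a=np.linspace(0,2*np.pi,n);P=[proj(im,(x+r*np.cos(t),y+r*np.sin(t),z)) for t in a for z in(z0,z1)]
    h=cv2.convexHull(np.array(P,np.float32));M=cv2.moments(h);return np.array([M['m10']/M['m00'],M['m01']/M['m00']])
from scipy.optimize import least_squares
for nm,im,b in [('capS',S,(278,185,302,215)),('capT',T,(222,208,240,226))]:
    c=np.array(seg(im,b)[:2]);s=least_squares(lambda p:cyl(im,p[0],p[1],.0125,0,.038)-c,[.3,.1]);print(nm,s.x,s.cost)
print('mkS tail',onz(S,(110+629/2.5,140+242/2.5),0.0),'nib',onz(S,(110+651/2.5,140+173/2.5),.122))
print('mkT nib',onz(T,(110+110/2.5,100+276/2.5),.118))
print('wellS',onz(S,(110+384/2.5,140+261/2.5),.055),'wellT',onz(T,(110+292/2.5,100+138/2.5),.055))
for c in [(338,144),(388,167)]: print('mT',onz(T,(110+c[0]/2.5,100+c[1]/2.5),.143))
for c in [(344,165),(308,126)]: print('mS',onz(S,(110+c[0]/2.5,140+c[1]/2.5),.143))
for c in [(282,108),(420,170),(401,219),(262,152)]: print('corner',onz(T,(110+c[0]/2.5,100+c[1]/2.5),.055))
E
```

```text
capS [290.6 199.7 287.  294.  193.  206.   98. ]
capT [230.1 216.9 227.  233.  214.  220.   43. ]
mkS [364.6 225.3 358.  372.  209.  238.  129. ]
mkT [156.4 210.8 152.  159.  208.  214.   20. ]
capS [0.48012312 0.06790865] 4.2174803869563074e-12
capT [0.48137879 0.06936846] 2.8176540255439966e-13
mkS tail [ 4.92231373e-01  2.89517371e-01 -1.11022302e-16] nib [0.49297856 0.28678768 0.122     ]
mkT nib [0.48879176 0.28167887 0.118     ]
wellS [0.671288   0.08189557 0.055     ] wellT [0.67054601 0.08196122 0.055     ]
mT [0.64129846 0.02128861 0.143     ]
mT [ 0.61509725 -0.03601244  0.143     ]
mS [0.64203227 0.02224721 0.143     ]
mS [ 0.61560959 -0.03517997  0.143     ]
corner [0.70902627 0.09551765 0.055     ]
corner [ 0.63167639 -0.07729592  0.055     ]
corner [ 0.57008701 -0.05433179  0.055     ]
corner [0.65225033 0.11883721 0.055     ]
```

Emit:
step_arm(moves=[[1,0.03,-0.03,0,-9.7],[1,0.03,-0.03,0,-9.7],[1,0.03,-0.03,0,-9.7],[1,0.03,-0.03,0,-9.7],[1,0.03,-0.03,0,-9.7],[1,0.03,-0.03,0,-9.7],[1,0.03,-0.03,0,-9.7],[1,0.03,-0.03,0,-9.7],[1,0.03,-0.03,0,-9.7],[1,0.028,-0.038,0,-9.7],[1,0,0,0,0]], newtons=40)

```text
t: 2.38
tool_pos: [0.4988, 0.2763, 0.2326]
tool_rot: [2.692, 1.615, 0.006]
contact_force: [-0.7, 0.1, -0.2]
opening: 0.0853
```

```bash
cat >> h.py <<'E'
def tool(o): return Ro.from_rotvec(o['tool_rot']).as_matrix(),np.array(o['tool_pos'])
def wproj(im,o,X):
    R,p=tool(o);Tm=np.array(im['T_tool_cam']);X=np.atleast_2d(X)
    c=((X-p)@R-Tm[:3,3])@Tm[:3,:3]
    K=np.array(im['camera_matrix']);th=np.arctan2(np.hypot(c[:,0],c[:,1]),c[:,2]);ph=np.arctan2(c[:,1],c[:,0])
    return np.c_[K[0,2]+K[0,0]*th*np.cos(ph),K[1,2]+K[1,1]*th*np.sin(ph)]
def wray(im,o,uv):
    R,p=tool(o);Tm=np.array(im['T_tool_cam']);K=np.array(im['camera_matrix'])
    a=(uv[0]-K[0,2])/K[0,0];b=(uv[1]-K[1,2])/K[1,1];th=np.hypot(a,b)
    d=np.array([np.sin(th)*a/th,np.sin(th)*b/th,np.cos(th)])
    return R@Tm[:3,3]+p,R@Tm[:3,:3]@d
def wonz(im,o,uv,z):
    c,d=wray(im,o,uv);return c+d*(z-c[2])/d[2]
def head(o):
    R,_=tool(o);return np.degrees(np.arctan2(R[1,1],R[0,1]))
def snap(n):
    o=ctrl.get_obs();im=ctrl.get_image('wrist');save(im,n);pickle.dump((im,o),open(n+'.pkl','wb'))
    print(round(o['t'],2),np.round(o['tool_pos'],4),'head',round(head(o),2),'zax',np.round(tool(o)[0][:,2],4),'F',np.round(o['contact_force'],2),'open',round(o['opening'],4));return im,o
E
python3 - <<'E'
from h import *
im,o=snap('w1');print(np.round(im['T_tool_cam'],3),im['camera_matrix'])
print(o['q'])
for q in ['marker','cap','stand']: print(q,[(np.round(d['bbox']).tolist(),round(d['p'],2)) for d in ctrl.spot_in(im,q)[:3]])
print(wproj(im,o,[(.491,.286,.0),(.491,.286,.122),(.4805,.0685,.038),(.671,.082,.055)]))
E
```

```text
2.38 [0.4988 0.2763 0.2326] head -28.09 zax [ 4.3e-03  1.0e-04 -1.0e+00] F [-0.72  0.13 -0.17] open 0.0853
[[ 0.001 -0.95  -0.313  0.08 ]
 [ 1.     0.001 -0.001  0.   ]
 [ 0.001 -0.313  0.95  -0.142]
 [ 0.     0.     0.     1.   ]] [[297.31863964   0.         259.01207171]
 [  0.         297.31863964 195.80233614]
 [  0.           0.           1.        ]]
[ 3.76183742e-01 -8.05481882e-02  1.74265963e+00 -1.53053403e-03
  1.47544460e+00  8.66662699e-01]
marker [([236.0, 158.0, 258.0, 194.0], 0.63)]
cap [([304.0, 282.0, 323.0, 309.0], 0.55)]
stand [([391.0, 207.0, 456.0, 299.0], 0.56)]
[[249.46396755 160.60370025]
 [245.54576769 187.61415892]
 [315.02686553 302.38716551]
 [434.91178472 241.08057295]]
```

View pics/w1.png

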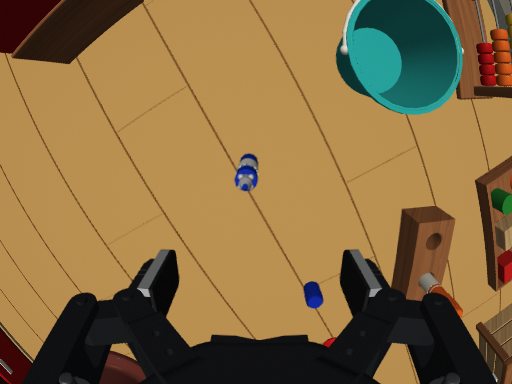

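The wrist view shows the marker with its nib near (245,183), the cap at (314,295) and the well at (434,242), all close to the predictions. I'll zoom in to refine them.

```bash
python3 - <<'E'
from h import *
im,o=pickle.load(open('w1.pkl','rb'))
c=im['color'][...,::-1]
a=cv2.resize(c[145:205,215:285],None,fx=8,fy=8,interpolation=cv2.INTER_CUBIC)
b=cv2.resize(c[220:340,290:350],None,fx=4,fy=4,interpolation=cv2.INTER_CUBIC)
d=cv2.resize(c[200:320,380:460],None,fx=4,fy=4,interpolation=cv2.INTER_CUBIC)
cv2.imwrite('pics/w1a.png',a);cv2.imwrite('pics/w1b.png',np.hstack([b,d]))
E
```

```text
(no output)
```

View pics/w1a.png

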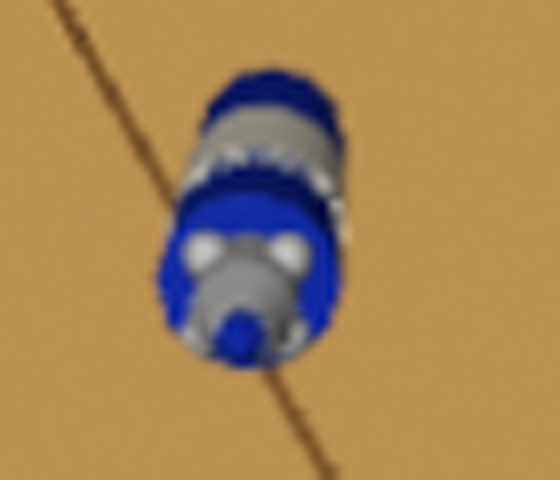

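View pics/w1b.png

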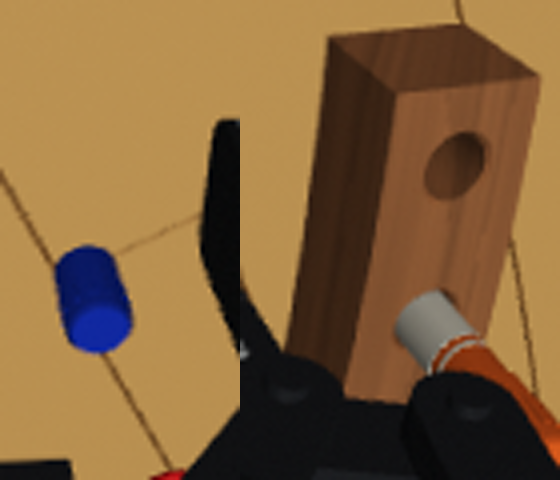

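```bash
python3 - <<'E'
from h import *
im,o=pickle.load(open('w1.pkl','rb'))
print(wonz(im,o,(245.1,186.9),.122),wonz(im,o,(246.2,179.4),.095),wonz(im,o,(314.7,302),.038),wonz(im,o,(433.8,241.5),.055))
for u in [(240+88,39),(465,25),(540,75),(397,93)]:
    p=((u[0]-240)/4+380,u[1]/4+200);print(wonz(im,o,p,.055))
E
```

```text
[0.49096914 0.28676634 0.122     ] [0.49075215 0.28652195 0.095     ] [0.48036538 0.06943329 0.038     ] [0.66915237 0.08238206 0.055     ]
[0.63716413 0.15369611 0.055     ]
[0.68574922 0.13229845 0.055     ]
[0.71049706 0.09769067 0.055     ]
[0.65481471 0.12234028 0.055     ]
```

Emit:
step_arm(moves=[[1,-0.008,0.01,0,4],[1,0,0,-0.03,0],[1,0,0,-0.03,0],[1,0,0,-0.02,0],[1,0,0,0,0]])

```text
t: 3.2
tool_pos: [0.4852, 0.295, 0.1518]
tool_rot: [2.618, 1.735, 0.01]
contact_force: [-0.1, 0.1, 0.0]
opening: 0.0856
```

```bash
python3 - <<'E'
from h import *
im,o=snap('w2')
print(wproj(im,o,[(.491,.2867,.122),(.491,.2867,.095)]))
E
```

```text
3.2 [0.4852 0.295  0.1518] head -22.92 zax [ 0.006   0.0031 -1.    ] F [-0.06  0.12  0.01] open 0.0856
[[271.78855091 238.65799038]
 [270.21120128 222.32625148]]
```

View pics/w2.png

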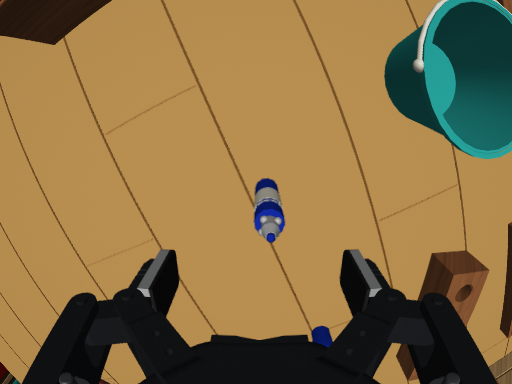

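Emit:
step_arm(moves=[[1,0.006,-0.008,0,-1],[1,0,0,0,0],[1,0,0,-0.02,0],[1,0,0,-0.02,0],[1,0,0,0,0]])

```text
t: 3.88
tool_pos: [0.494, 0.2871, 0.1136]
tool_rot: [2.633, 1.709, 0.021]
contact_force: [-0.7, -0.3, 0.3]
opening: 0.0855
```

```bash
python3 - <<'E'
from h import *
im,o=snap('w3')
print(wproj(im,o,[(.491,.2867,.122),(.491,.2867,.095)]))
E
```

```text
3.88 [0.494  0.2871 0.1136] head -24.02 zax [ 0.0126  0.0057 -0.9999] F [-0.66 -0.26  0.28] open 0.0855
[[253.78019185 264.184284  ]
 [254.14341321 241.38911745]]
```

View pics/w3.png

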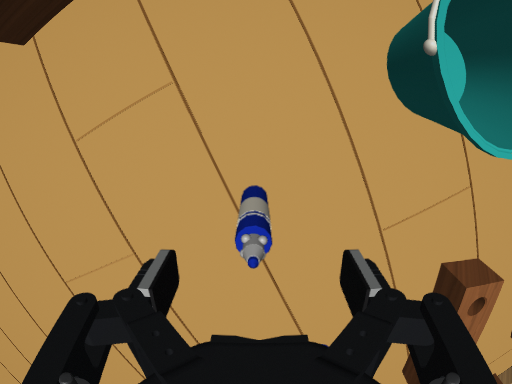

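Emit:
step_arm(moves=[[1,-0.003,0,-0.03,0],[1,0,0,-0.027,0]])

```text
t: 4.18
tool_pos: [0.4941, 0.2886, 0.0598]
tool_rot: [2.632, 1.709, 0.035]
contact_force: [-0.3, 0.7, 0.4]
opening: 0.0852
```

```bash
python3 - <<'E'
from h import *
im,o=snap('w4')
print(wproj(im,o,[(.491,.2867,.122),(.491,.2867,.095)]))
E
```

```text
4.17 [0.4941 0.2886 0.0598] head -24.02 zax [ 0.0208  0.0093 -0.9997] F [-0.32  0.66  0.36] open 0.0852
[[255.11922705 338.60778425]
 [254.93450854 296.66680354]]
```

View pics/w4.png

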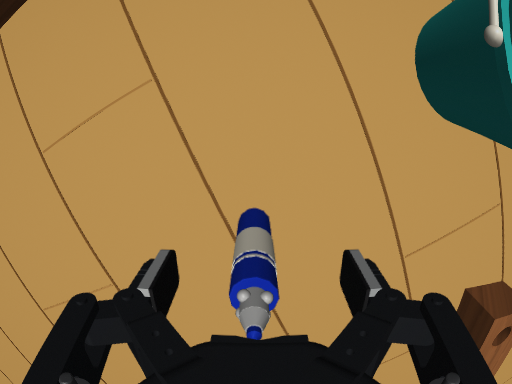

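Emit:
step_arm(moves=[[1,-0.003,-0.002,-0.003,0],[0,0,0,0,0],[0,0,0,0,0],[0,0,0,0,0],[0,0,0,0,0]], newtons=40)

```text
t: 4.85
tool_pos: [0.4911, 0.2866, 0.057]
tool_rot: [2.632, 1.709, 0.035]
contact_force: [0.4, 0.5, -0.4]
opening: 0.0217
```

```bash
python3 - <<'E'
from h import *
im,o=snap('w5')
print(o['dq'])
E
```

```text
4.85 [0.4911 0.2866 0.057 ] head -24.01 zax [ 0.0209  0.0093 -0.9997] F [ 0.38  0.54 -0.37] open 0.0217
[-1.61235776e-03 -5.09813349e-03 -3.52135941e-03  1.54251609e-03
  1.24701250e-03  7.54365689e-05]
```

View pics/w5.png

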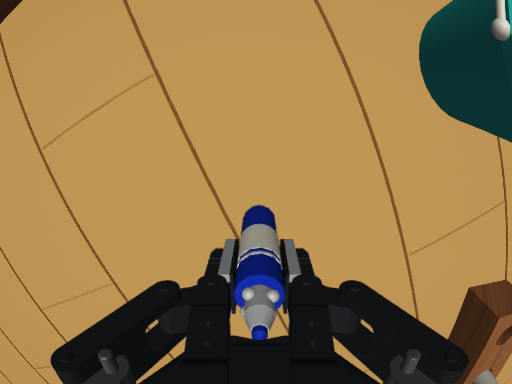

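Emit:
step_arm(moves=[[0,0,0,0.03,0],[0,0,0,0.03,0],[0,0,0,0.03,0],[0,0,0,0,0]])

```text
t: 5.4
tool_pos: [0.4901, 0.2861, 0.1484]
tool_rot: [2.632, 1.709, 0.032]
contact_force: [-0.5, 0.5, -0.9]
opening: 0.0221
```

```bash
python3 - <<'E'
from h import *
im,o=snap('w6')
E
```

```text
5.4 [0.4901 0.2861 0.1484] head -24.02 zax [ 0.019   0.0084 -0.9998] F [-0.47  0.49 -0.86] open 0.0221
```

View pics/w6.png

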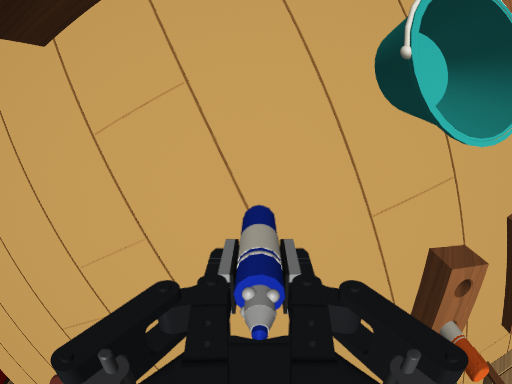

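Emit:
step_arm(moves=[[0,0.03,-0.034,0.005,0],[0,0.03,-0.034,0,0],[0,0.03,-0.034,0,0],[0,0.03,-0.034,0,0],[0,0.03,-0.034,0,0],[0,0.015,-0.017,0,0],[0,0,0,0,0]])

```text
t: 6.32
tool_pos: [0.6496, 0.0922, 0.1341]
tool_rot: [-2.626, -1.709, 0.006]
contact_force: [0.4, 0.8, -1.0]
opening: 0.022
```

```bash
python3 - <<'E'
from h import *
im,o=snap('w7')
print(wproj(im,o,[(.67,.0815,.055)]))
S=ctrl.get_image('scene');save(S,'s7');pickle.dump(S,open('s7.pkl','wb'))
T=ctrl.get_image('top');save(T,'t7')
cv2.imwrite('pics/s7z.png',cv2.resize(S['color'][120:300,180:400,::-1],None,fx=3.5,fy=3.3,interpolation=cv2.INTER_CUBIC))
E
```

```text
6.33 [0.6496 0.0922 0.1341] head -23.87 zax [-0.0078  0.0052 -1.    ] F [ 0.35  0.8  -0.96] open 0.022
[[288.64352724 206.66040624]]
```

View pics/w7.png

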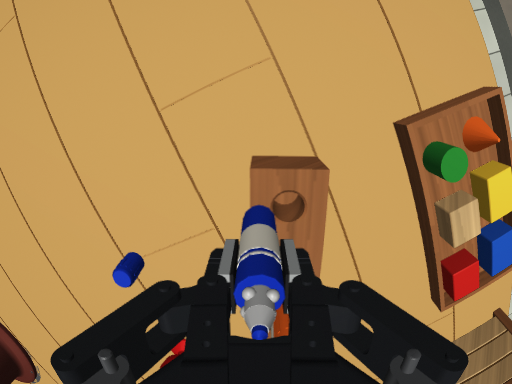

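View pics/s7z.png

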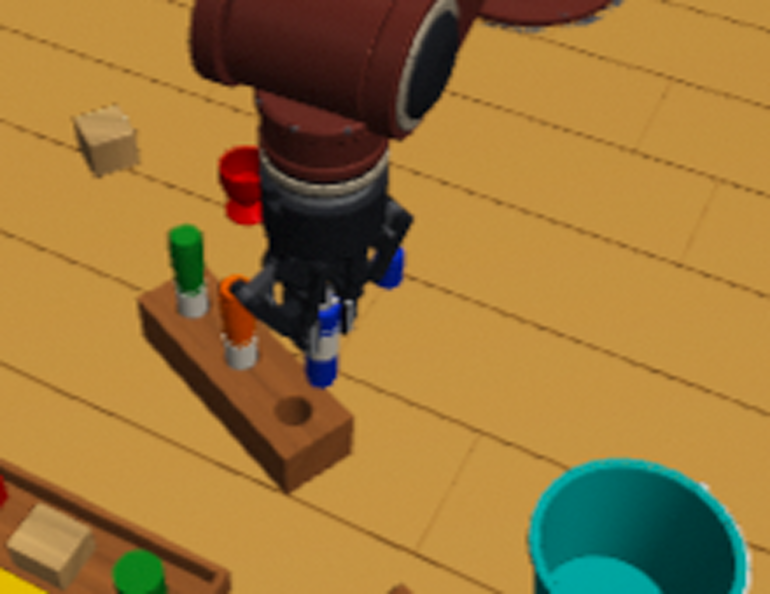

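Emit:
step_arm(moves=[[0,0.012,-0.006,0.006,0],[0,0.01,-0.005,0,0],[0,0,0,0,0]])

```text
t: 6.85
tool_pos: [0.6716, 0.0848, 0.1422]
tool_rot: [-2.621, -1.718, 0.003]
contact_force: [-0.1, -0.4, -0.4]
opening: 0.0218
```

```bash
python3 - <<'E'
from h import *
im,o=snap('w8')
# marker in hand: relative pose recorded at grip (tool at grip vs vertical marker)
im5,o5=pickle.load(open('w5.pkl','rb'))
R5,p5=tool(o5);R,p=tool(o)
for z in (0,.095): 
    L=R5.T@(np.array([.491,.2867,z])-p5);print(np.round(R@L+p,4))
print(wproj(im,o,[(.67,.0815,.055)]))
E
```

```text
6.85 [0.6716 0.0848 0.1422] head -23.53 zax [-0.0056  0.0056 -1.    ] F [-0.08 -0.35 -0.44] open 0.0218
[0.67   0.0847 0.0853]
[0.6725 0.085  0.1803]
[[259.3852024 205.6902219]]
```

View pics/w8.png

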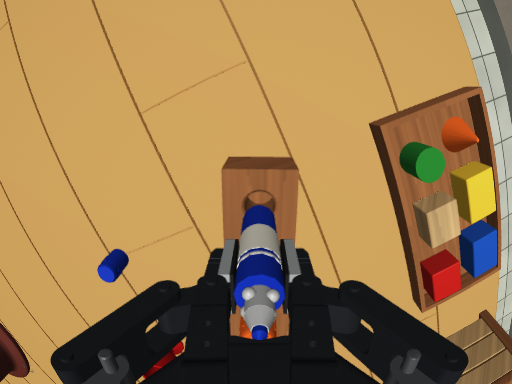

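Emit:
step_arm(moves=[[0,0,-0.003,-0.012,0],[0,0,0,-0.011,0],[0,0,0,0,0]])

```text
t: 7.28
tool_pos: [0.6703, 0.082, 0.1166]
tool_rot: [-2.62, -1.717, 0.005]
contact_force: [0.5, -0.5, -0.9]
opening: 0.022
```

```bash
cat >> h.py <<'E'
def mk(o):
    im5,o5=pickle.load(open('w5.pkl','rb'));R5,p5=tool(o5);R,p=tool(o)
    return [np.round(R@(R5.T@(np.array([.491,.2867,z])-p5))+p,4) for z in (0,.095)]
E
python3 - <<'E'
from h import *
im,o=snap('w9');print(mk(o))
S=ctrl.get_image('scene');save(S,'s9')
cv2.imwrite('pics/s9z.png',np.hstack([cv2.resize(S['color'][190:270,230:300,::-1],None,fx=6,fy=6,interpolation=cv2.INTER_CUBIC),cv2.resize(im['color'][160:240,230:290,::-1],None,fx=6,fy=6,interpolation=cv2.INTER_CUBIC)]))
E
```

```text
7.28 [0.6703 0.082  0.1166] head -23.51 zax [-0.0078  0.0059 -1.    ] F [ 0.53 -0.5  -0.94] open 0.022
[array([0.6686, 0.0819, 0.0597]), array([0.6713, 0.0822, 0.1547])]
```

View pics/s9z.png

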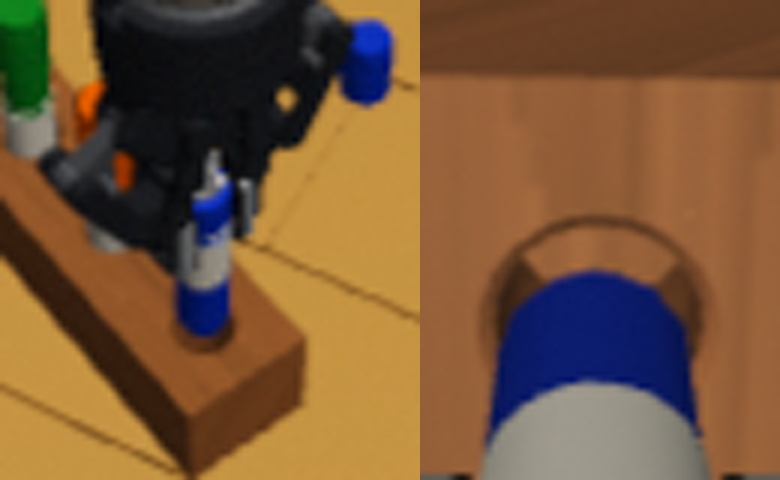

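```bash
python3 - <<'E'
from h import *
im,o=pickle.load(open('w9.pkl','rb'))
a=np.linspace(0,2*np.pi,73)
for c,r,z in [((.67,.0818),.013,.055),(mk(o)[0][:2],.0095,mk(o)[0][2]),(mk(o)[0][:2]+np.array([.0002,0]),.0115,mk(o)[0][2]+.005)]:
    P=wproj(im,o,np.c_[c[0]+r*np.cos(a),c[1]+r*np.sin(a),a*0+z]);print(P.min(0),P.max(0),'zoom',(P.min(0)-[230,160])*6+[420,0],(P.max(0)-[230,160])*6+[420,0])
E
```

```text
[241.63046118 196.48288718] [276.85142436 229.2585524 ] zoom [489.78276709 218.89732305] [701.10854619 415.55131443]
[244.21770789 203.82755234] [270.46963874 228.15331374] zoom [505.30624733 262.96531403] [662.81783247 408.91988243]
[241.25145195 203.42858602] [273.73107796 233.41827476] zoom [487.5087117  260.57151612] [682.38646774 440.50964856]
```

```bash
python3 - <<'E'
from h import *
from scipy.optimize import least_squares
im,o=pickle.load(open('w9.pkl','rb'))
a=np.linspace(0,2*np.pi,73)
def f(c,r,z):
    P=wproj(im,o,np.c_[c[0]+r*np.cos(a),c[1]+r*np.sin(a),a*0+z]);return np.array([(P[:,0].min()+P[:,0].max())/2,P[:,1].min()])
t=np.array([230+(596-420)/6,160+271/6])
for r,z in [(.0115,.0647),(.0095,.0597)]: print(least_squares(lambda c:f(c,r,z)-t,[.67,.08]).x)
print(least_squares(lambda c:f(c,.013,.055)-np.array([230+(597-420)/6,160+217/6]),[.67,.08]).x)
E
```

```text
[0.66948976 0.08020828]
[0.6695214  0.08040111]
[0.67027152 0.08194515]
```

Emit:
step_arm(moves=[[0,0.001,0.0015,-0.004,0],[0,0,0,-0.01,0],[0,0,0,0,0]])

```text
t: 7.75
tool_pos: [0.6736, 0.0836, 0.1063]
tool_rot: [-2.622, -1.72, -0.002]
contact_force: [-0.4, -1.1, 0.7]
opening: 0.0219
```

```bash
python3 - <<'E'
from h import *
im,o=snap('w10');print(mk(o),o['wrist_torque'])
S=ctrl.get_image('scene');save(S,'s10')
cv2.imwrite('pics/s10z.png',np.hstack([cv2.resize(S['color'][190:270,230:300,::-1],None,fx=6,fy=6,interpolation=cv2.INTER_CUBIC),cv2.resize(im['color'][160:240,230:290,::-1],None,fx=6,fy=6,interpolation=cv2.INTER_CUBIC)]))
E
```

```text
7.75 [0.6736 0.0836 0.1063] head -23.49 zax [-0.0021  0.0054 -1.    ] F [-0.38 -1.05  0.7 ] open 0.0219
[array([0.6722, 0.0835, 0.0494]), array([0.6743, 0.0839, 0.1443])] [-0.14372925  0.20029139  0.04110209]
```

View pics/s10z.png

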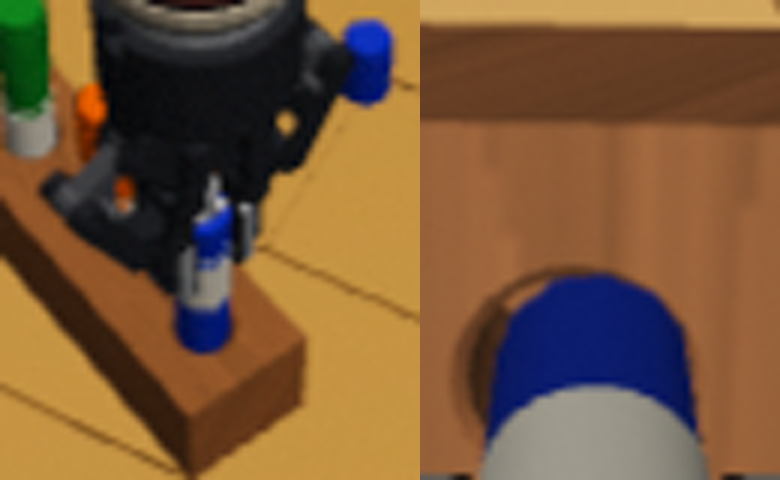

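Emit:
step_arm(moves=[[0,-0.0025,-0.001,0,0],[0,0,0,0,0]])

```text
t: 8.1
tool_pos: [0.6709, 0.0826, 0.1056]
tool_rot: [-2.622, -1.719, -0.002]
contact_force: [-0.3, 0.2, -0.6]
opening: 0.0219
```

```bash
python3 - <<'E'
from h import *
im,o=snap('w11');print(mk(o),o['wrist_torque'])
cv2.imwrite('pics/w11z.png',cv2.resize(im['color'][160:240,230:290,::-1],None,fx=6,fy=6,interpolation=cv2.INTER_CUBIC))
E
```

```text
8.1 [0.6709 0.0826 0.1056] head -23.5 zax [-0.0019  0.0058 -1.    ] F [-0.28  0.19 -0.58] open 0.0219
[array([0.6695, 0.0826, 0.0486]), array([0.6716, 0.0829, 0.1436])] [ 0.02304794 -0.01845975  0.04238437]
```

View pics/w11z.png

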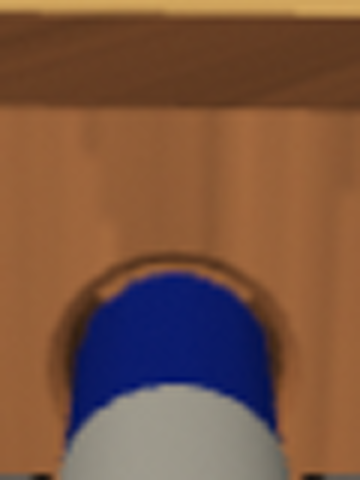

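Emit:
step_arm(moves=[[0,0,0,-0.009,0],[0,0,0,-0.008,0],[0,0,0,0,0]])

```text
t: 8.52
tool_pos: [0.6698, 0.0826, 0.0857]
tool_rot: [-2.621, -1.719, 0.001]
contact_force: [-0.1, 1.1, 0.0]
opening: 0.022
```

```bash
python3 - <<'E'
from h import *
im,o=snap('w12');print(mk(o),o['wrist_torque'])
E
```

```text
8.53 [0.6698 0.0826 0.0857] head -23.5 zax [-0.0045  0.0057 -1.    ] F [-0.11  1.15  0.01] open 0.022
[array([0.6683, 0.0825, 0.0288]), array([0.6707, 0.0829, 0.1237])] [-0.02595242  0.00223018  0.02155212]
```

Going well; another 16 mm or so, then release.

Emit:
step_arm(moves=[[0,0.001,0,-0.008,0],[0,0,0,-0.006,0],[0,0,0,0,0]])

```text
t: 8.95
tool_pos: [0.671, 0.0824, 0.0713]
tool_rot: [-2.622, -1.719, 0.001]
contact_force: [-1.3, -0.4, -0.8]
opening: 0.0221
```

```bash
python3 - <<'E'
from h import *
im,o=snap('w13');print(mk(o),o['wrist_torque'])
E
```

```text
8.95 [0.671  0.0824 0.0713] head -23.5 zax [-0.0044  0.0053 -1.    ] F [-1.27 -0.4  -0.82] open 0.0221
[array([0.6695, 0.0823, 0.0143]), array([0.6719, 0.0827, 0.1093])] [ 0.00259     0.01613661 -0.03813012]
```

View pics/w13.png

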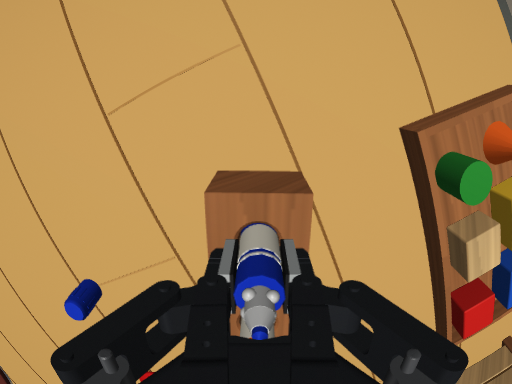

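Emit:
step_arm(moves=[[0,0,0,-0.003,0],[1,0,0,0,0],[1,0,0,0,0],[1,0,0,0,0],[1,0,0,0,0]])

```text
t: 9.62
tool_pos: [0.6723, 0.0826, 0.0699]
tool_rot: [-2.623, -1.72, -0.003]
contact_force: [-0.4, -0.0, 0.0]
opening: 0.0857
```

```bash
python3 - <<'E'
from h import *
im,o=snap('w14')
E
```

```text
9.62 [0.6723 0.0826 0.0699] head -23.49 zax [-0.0011  0.0055 -1.    ] F [-0.42 -0.05  0.04] open 0.0857
```

View pics/w14.png

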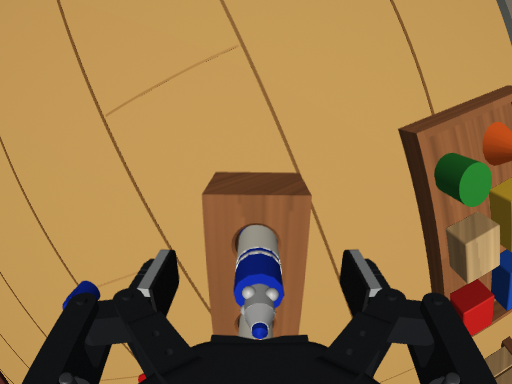

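Emit:
step_arm(moves=[[1,0,0,0.02,0],[1,0,0,0.03,0],[1,0,0,0.04,0],[1,0,0,0.04,0],[1,0,0,0,0]])

```text
t: 10.3
tool_pos: [0.6728, 0.0826, 0.2104]
tool_rot: [-2.625, -1.722, -0.01]
contact_force: [-0.2, -0.5, 0.3]
opening: 0.0853
```

```bash
python3 - <<'E'
from h import *
im,o=snap('w15')
print(wproj(im,o,[(.67,.082,.132),(.67,.082,.105),(.4804,.069,.038)]))
S=ctrl.get_image('scene');save(S,'s15')
cv2.imwrite('pics/s15z.png',np.hstack([cv2.resize(S['color'][190:270,230:300,::-1],None,fx=6,fy=6,interpolation=cv2.INTER_CUBIC),cv2.resize(im['color'][160:240,230:290,::-1],None,fx=6,fy=6,interpolation=cv2.INTER_CUBIC)]))
E
```

```text
10.3 [0.6728 0.0826 0.2104] head -23.49 zax [ 0.0042  0.0056 -1.    ] F [-0.24 -0.45  0.31] open 0.0853
[[255.7883041  207.52558103]
 [256.09632626 196.96217548]
 [125.34898409 245.42693171]]
```

View pics/s15z.png

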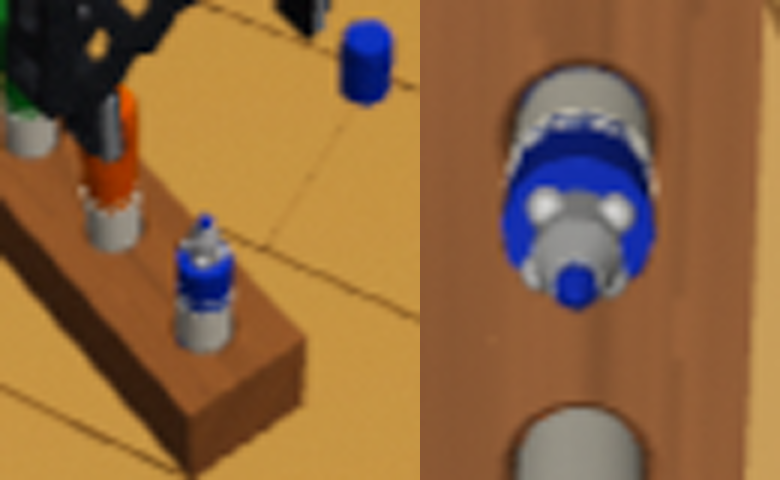

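View pics/w15.png

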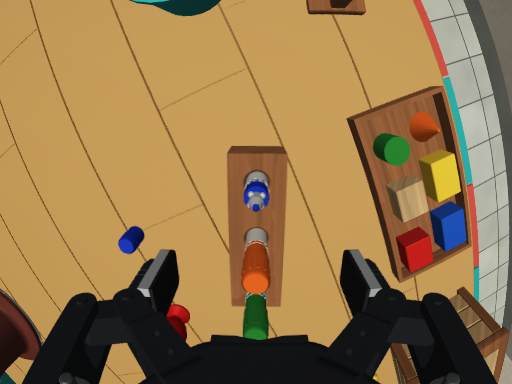

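Emit:
step_arm(moves=[[1,-0.035,-0.003,0,0],[1,-0.035,-0.003,0,0],[1,-0.035,-0.003,0,0],[1,-0.035,-0.003,0,0],[1,-0.03,-0.002,0,0],[1,-0.012,0,0,0],[1,0,0,0,0]])

```text
t: 11.28
tool_pos: [0.4768, 0.0681, 0.1913]
tool_rot: [-2.612, -1.712, 0.028]
contact_force: [-0.8, -0.2, 0.8]
opening: 0.0855
```

```bash
python3 - <<'E'
from h import *
im,o=snap('w16')
print(wproj(im,o,[(.4804,.069,.038),(.4804,.069,0)]))
cv2.imwrite('pics/w16z.png',cv2.resize(im['color'][130:230,200:320,::-1],None,fx=6,fy=6,interpolation=cv2.INTER_CUBIC))
E
```

```text
11.28 [0.4768 0.0681 0.1913] head -23.52 zax [-0.0253  0.0057 -0.9997] F [-0.82 -0.25  0.82] open 0.0855
[[265.66089922 177.25048292]
 [265.83835469 168.75313509]]
```

View pics/w16z.png

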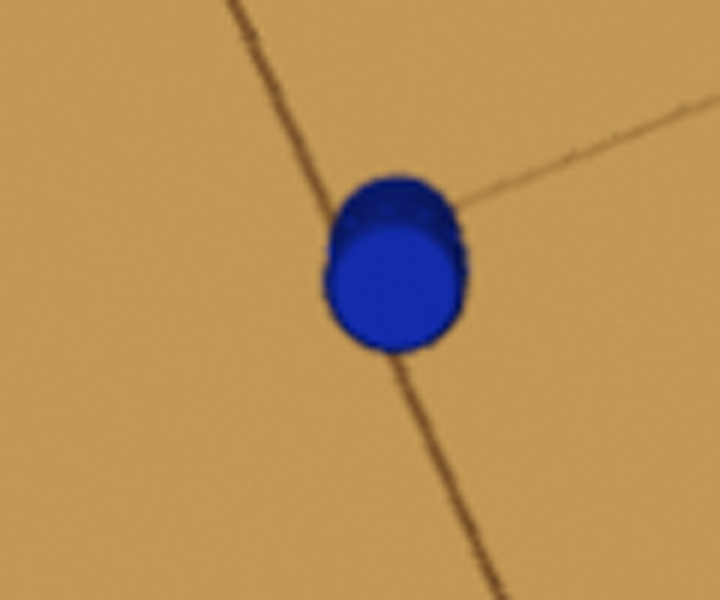

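```bash
python3 - <<'E'
from h import *
im,o=pickle.load(open('w16.pkl','rb'))
print(wonz(im,o,(265.8,178.2),.038))
E
```

```text
[0.48013515 0.06801476 0.038     ]
```

Emit:
step_arm(moves=[[1,0.002,0.001,-0.04,0],[1,0,0,-0.04,0],[1,0,0,-0.03,0],[1,0,0,0,0]])

```text
t: 11.82
tool_pos: [0.4834, 0.0691, 0.0796]
tool_rot: [-2.614, -1.713, 0.023]
contact_force: [0.2, -0.2, -1.0]
opening: 0.0851
```

```bash
python3 - <<'E'
from h import *
im,o=snap('w17')
print(wproj(im,o,[(.4804,.069,.038),(.4804,.069,0)]))
E
```

```text
11.82 [0.4834 0.0691 0.0796] head -23.53 zax [-0.0217  0.0057 -0.9997] F [ 0.24 -0.23 -0.98] open 0.0851
[[256.03404089 225.08584505]
 [257.60833594 205.58587988]]
```

View pics/w17.png

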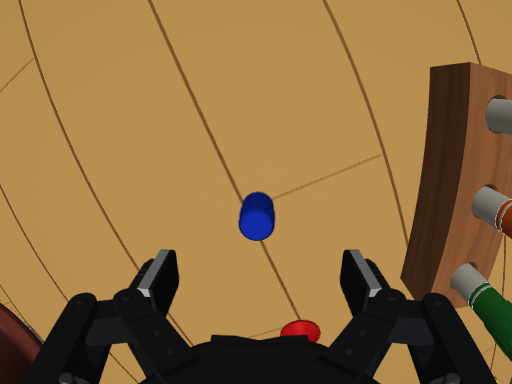

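Emit:
step_arm(moves=[[1,-0.003,0,-0.03,0],[1,0,0,-0.025,0],[1,0,0,0,0]])

```text
t: 12.25
tool_pos: [0.4883, 0.0691, 0.0317]
tool_rot: [-2.621, -1.717, 0.004]
contact_force: [-1.1, 0.2, -0.1]
opening: 0.0852
```

```bash
python3 - <<'E'
from h import *
im,o=snap('w18')
print(wproj(im,o,[(.4803,.069,.038),(.4803,.069,0)]))
E
```

```text
12.25 [0.4883 0.0691 0.0317] head -23.52 zax [-0.007   0.0056 -1.    ] F [-1.08  0.17 -0.1 ] open 0.0852
[[244.6952608  264.7478033 ]
 [247.83246742 234.25407691]]
```

View pics/w18.png

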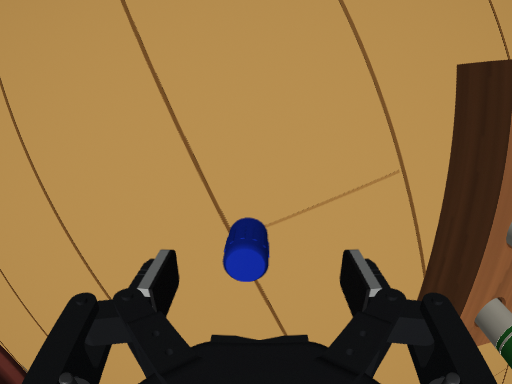

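Emit:
step_arm(moves=[[1,-0.008,0,-0.008,0],[1,0,0,-0.006,0],[1,0,0,0,0]])

```text
t: 12.68
tool_pos: [0.4841, 0.0691, 0.0223]
tool_rot: [-2.625, -1.721, -0.008]
contact_force: [-0.2, 0.1, 1.1]
opening: 0.0852
```

```bash
python3 - <<'E'
from h import *
im,o=snap('w19')
print(wproj(im,o,[(.4803,.069,.038),(.4803,.069,0)]))
E
```

```text
12.68 [0.4841 0.0691 0.0223] head -23.51 zax [ 0.0027  0.0055 -1.    ] F [-0.2   0.13  1.08] open 0.0852
[[251.60256458 271.61178019]
 [253.05251332 238.55082706]]
```

View pics/w19.png

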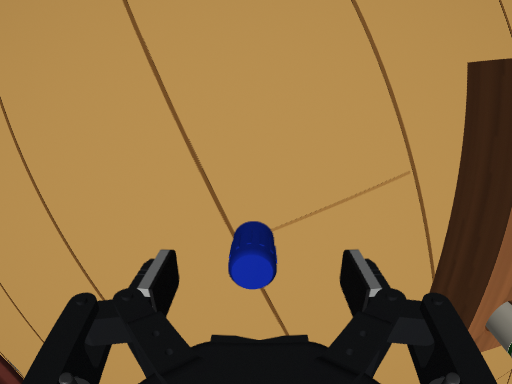

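Emit:
step_arm(moves=[[1,-0.005,0,-0.006,0],[1,0,0,-0.005,0],[1,0,0,0,0]])

```text
t: 13.1
tool_pos: [0.4789, 0.0691, 0.0109]
tool_rot: [-2.625, -1.721, -0.009]
contact_force: [0.2, 1.2, 0.2]
opening: 0.0851
```

```bash
python3 - <<'E'
from h import *
im,o=snap('w20')
print(wproj(im,o,[(.4803,.069,.038),(.4803,.069,0)]))
E
```

```text
13.1 [0.4789 0.0691 0.0109] head -23.51 zax [ 0.0031  0.0055 -1.    ] F [0.24 1.23 0.16] open 0.0851
[[261.27618236 280.96914945]
 [260.87603065 244.04406268]]
```

View pics/w20.png

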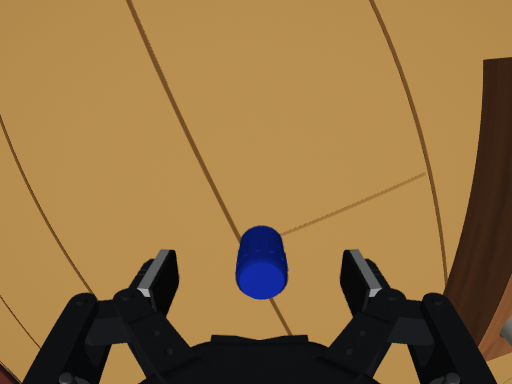

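Emit:
step_arm(moves=[[1,0.001,0,0,0],[0,0,0,0,0],[0,0,0,0,0],[0,0,0,0,0],[0,0,0,0,0]], newtons=90)

```text
t: 13.78
tool_pos: [0.4812, 0.0691, 0.012]
tool_rot: [-2.626, -1.721, -0.011]
contact_force: [0.9, 0.2, -0.1]
opening: 0.0228
```

```bash
python3 - <<'E'
from h import *
im,o=snap('w21')
print(wproj(im,o,[(.4803,.069,.038),(.4803,.069,0)]))
E
```

```text
13.78 [0.4812 0.0691 0.012 ] head -23.51 zax [ 0.0051  0.0055 -1.    ] F [ 0.92  0.23 -0.1 ] open 0.0228
[[256.92468615 281.13204548]
 [257.25798758 244.51485702]]
```

View pics/w21.png

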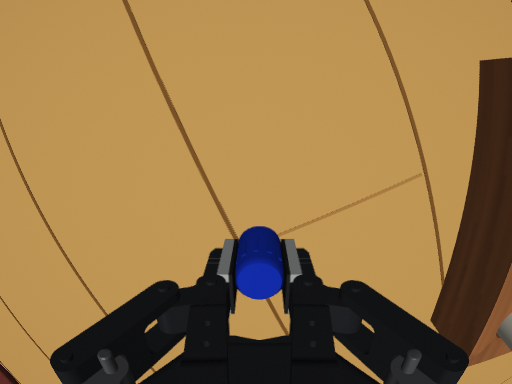

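Emit:
step_arm(moves=[[0,0,0,0.03,0],[0,0,0,0.05,0],[0,0,0,0.05,0],[0,0,0,0.04,0],[0,0,0,0,0]])

```text
t: 14.45
tool_pos: [0.4782, 0.0691, 0.1853]
tool_rot: [-2.624, -1.72, -0.007]
contact_force: [0.4, -0.2, -0.5]
opening: 0.0232
```

```bash
python3 - <<'E'
from h import *
im,o=snap('w22')
E
```

```text
14.45 [0.4782 0.0691 0.1853] head -23.52 zax [ 0.0015  0.0055 -1.    ] F [ 0.43 -0.15 -0.52] open 0.0232
```

View pics/w22.png

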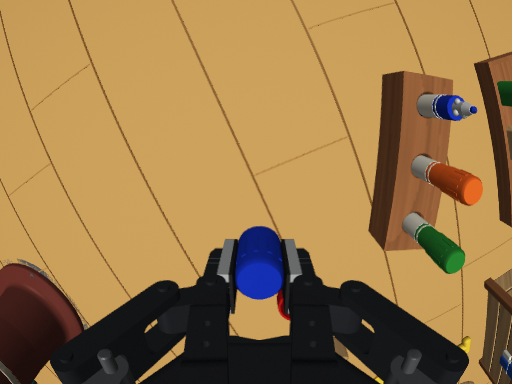

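Cap held. Traveling to the stand; lateral moves sag in z, so I add a little lift.

Emit:
step_arm(moves=[[0,0.025,0.002,0.004,0],[0,0.03,0.002,0.004,0],[0,0.03,0.002,0.004,0],[0,0.03,0.002,0.004,0],[0,0.03,0.002,0.003,0],[0,0.015,0.001,0.002,0],[0,0,0,0,0]])

```text
t: 15.38
tool_pos: [0.6331, 0.0803, 0.1858]
tool_rot: [-2.61, -1.71, 0.034]
contact_force: [-1.2, 0.4, 0.2]
opening: 0.0226
```

```bash
python3 - <<'E'
from h import *
im,o=snap('w23')
print(wproj(im,o,[(.67,.082,.132),(.67,.082,.105)]))
E
```

```text
15.38 [0.6331 0.0803 0.1858] head -23.54 zax [-0.03    0.0054 -0.9995] F [-1.23  0.42  0.19] open 0.0226
[[308.59444952 195.05811016]
 [304.21397382 184.12052801]]
```

View pics/w23.png

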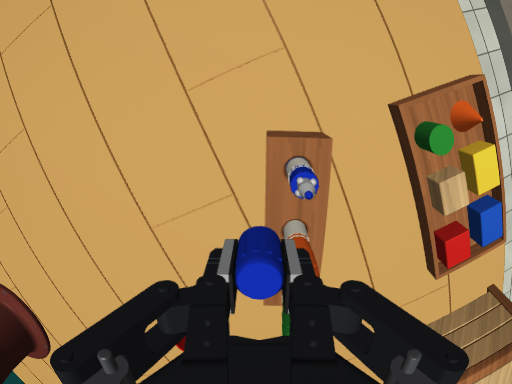

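Emit:
step_arm(moves=[[0,0.012,0,0,0],[0,0.01,0.001,0,0],[0,0.006,0,0,0],[0,0,0,0,0]])

```text
t: 15.92
tool_pos: [0.6604, 0.0813, 0.1838]
tool_rot: [-2.609, -1.709, 0.039]
contact_force: [0.3, -0.1, -1.0]
opening: 0.0232
```

```bash
cat >> h.py <<'E'
def cp(o):
    im5,o5=pickle.load(open('w21.pkl','rb'));R5,p5=tool(o5);R,p=tool(o)
    return [np.round(R@(R5.T@(np.array([.481,.0688,z])-p5))+p,4) for z in (0,.038)]
E
python3 - <<'E'
from h import *
im,o=snap('w24');print(cp(o))
print(wproj(im,o,[(.67,.082,.132),(.67,.082,.105)]))
E
```

```text
15.93 [0.6604 0.0813 0.1838] head -23.54 zax [-0.0335  0.0054 -0.9994] F [ 0.33 -0.13 -0.96] open 0.0232
[array([0.6598, 0.0811, 0.1718]), array([0.6612, 0.0811, 0.2098])]
[[273.37054919 211.50439437]
 [272.98551954 198.76968542]]
```

View pics/w24.png

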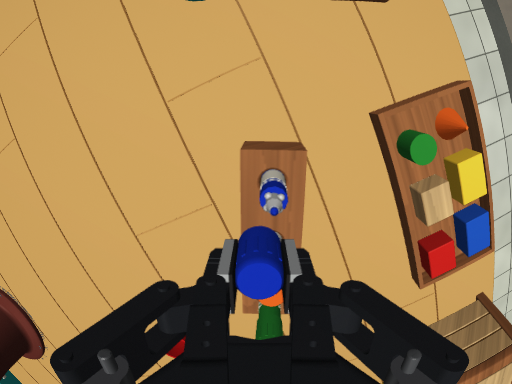

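Emit:
step_arm(moves=[[0,0.008,0.001,0,0],[0,0,0,-0.014,0],[0,0,0,-0.014,0],[0,0,0,0,0]])

```text
t: 16.48
tool_pos: [0.6679, 0.0825, 0.1532]
tool_rot: [-2.608, -1.709, 0.041]
contact_force: [-0.2, -0.9, -0.6]
opening: 0.0229
```

```bash
python3 - <<'E'
from h import *
im,o=snap('w25');print(cp(o))
print(wproj(im,o,[(.67,.082,.132),(.67,.082,.105)]))
S=ctrl.get_image('scene');save(S,'s25')
cv2.imwrite('pics/s25z.png',np.hstack([cv2.resize(S['color'][175:255,230:300,::-1],None,fx=6,fy=6,interpolation=cv2.INTER_CUBIC),cv2.resize(im['color'][170:250,225:290,::-1],None,fx=6,fy=6,interpolation=cv2.INTER_CUBIC)]))
E
```

```text
16.48 [0.6679 0.0825 0.1532] head -23.54 zax [-0.0349  0.0054 -0.9994] F [-0.17 -0.9  -0.63] open 0.0229
[array([0.6672, 0.0823, 0.1412]), array([0.6688, 0.0823, 0.1791])]
[[263.36315701 236.12078977]
 [264.22262569 218.75272521]]
```

View pics/s25z.png

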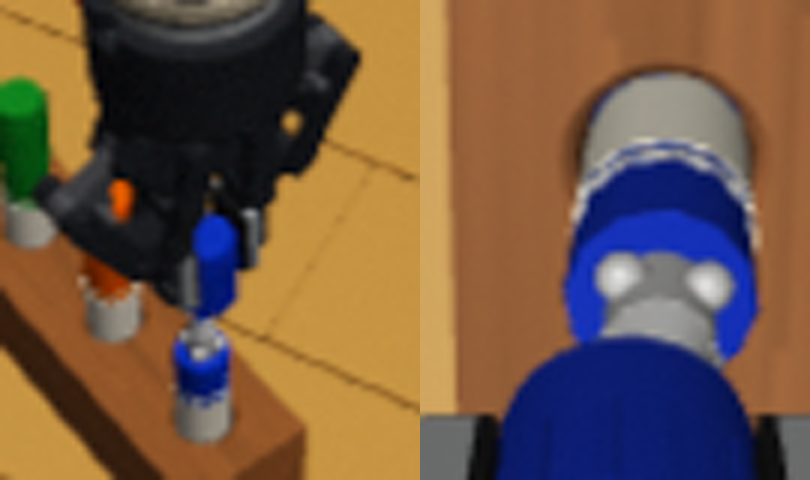

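Emit:
step_arm(moves=[[0,0.003,0,0.03,0],[0,0,0,0.03,0],[0,0,0,0,0]])

```text
t: 16.95
tool_pos: [0.6718, 0.0825, 0.217]
tool_rot: [-2.609, -1.71, 0.036]
contact_force: [1.4, 0.1, -0.6]
opening: 0.0227
```

```bash
python3 - <<'E'
from h import *
o=ctrl.get_obs();print(o['tool_pos'],tool(o)[0][:,2],o['q'],o['dq']);print(cp(o))
E
```

```text
[0.6718079  0.08250493 0.21699806] [-0.03139817  0.0054223  -0.99949225] [0.0099701  0.20057606 1.47589181 0.00575097 1.4964742  0.42015913] [-0.00101371  0.02208354  0.0413014  -0.00106902 -0.0009674   0.00016058]
[array([0.6712, 0.0822, 0.205 ]), array([0.6726, 0.0822, 0.243 ])]
```

Emit:
step_arm(moves=[[0,0,0,-0.04,0],[0,0,0,-0.015,0],[0,0,0,0,0]])

```text
t: 17.32
tool_pos: [0.6713, 0.0825, 0.1596]
tool_rot: [-2.609, -1.71, 0.037]
contact_force: [0.3, -0.2, -0.7]
opening: 0.0231
```

```bash
python3 - <<'E'
from h import *
o=ctrl.get_obs();print(o['tool_pos'],tool(o)[0][:,2],o['q'],o['dq']);print(cp(o))
E
```

```text
[0.67133777 0.08251124 0.15961122] [-0.03150979  0.00537793 -0.99948898] [0.010004   0.24041533 1.52728495 0.00577172 1.40535518 0.41960713] [ 0.00130244  0.00165958  0.00583425 -0.00182949  0.00082824 -0.00073036]
[array([0.6707, 0.0822, 0.1476]), array([0.6721, 0.0822, 0.1856])]
```

Emit:
step_arm(moves=[[0,-0.01,0,0,0],[0,0,0,0,0],[0,0.01,0,0,0],[0,0,0,0,0]])

```text
t: 17.82
tool_pos: [0.6727, 0.0825, 0.1627]
tool_rot: [-2.611, -1.711, 0.031]
contact_force: [0.4, 0.0, -1.0]
opening: 0.0231
```

```bash
python3 - <<'E'
from h import *
o=ctrl.get_obs();print(o['tool_pos'],tool(o)[0][:,2],o['dq']);print(cp(o))
E
```

```text
[0.67267866 0.08250573 0.16270125] [-0.02700033  0.00544648 -0.99962059] [ 2.40519412e-03 -1.44391194e-02  8.26466497e-03  1.57899813e-03
  8.20120077e-03 -5.93511894e-05]
[array([0.6721, 0.0822, 0.1507]), array([0.6734, 0.0822, 0.1887])]
```

Emit:
step_arm(moves=[[0,-0.012,0,0,0],[0,0,0,0,0],[0,0.01,0,0,0],[0,0,0,0,0],[0,-0.012,0,0,0],[0,0,0,0,0],[0,0.01,0,0,0],[0,0,0,0,0]])

```text
t: 18.82
tool_pos: [0.6686, 0.0825, 0.1631]
tool_rot: [-2.612, -1.711, 0.03]
contact_force: [-0.0, -0.0, -0.3]
opening: 0.0227
```

```bash
python3 - <<'E'
from h import *
o=ctrl.get_obs();print(o['tool_pos'],tool(o)[0][:,2]);print(cp(o))
E
```

```text
[0.66860849 0.08252637 0.16308444] [-0.0263902   0.0054718  -0.99963674]
[array([0.6681, 0.0822, 0.1511]), array([0.6693, 0.0822, 0.1891])]
```

Emit:
step_arm(moves=[[0,0.002,0,-0.01,0],[0,0,0,-0.01,0],[0,0,0,0,0]])

```text
t: 19.2
tool_pos: [0.6705, 0.0825, 0.1407]
tool_rot: [-2.611, -1.711, 0.032]
contact_force: [-0.9, 1.1, -0.5]
opening: 0.0229
```

```bash
python3 - <<'E'
from h import *
im,o=snap('w26');print(cp(o))
S=ctrl.get_image('scene');save(S,'s26')
cv2.imwrite('pics/s26z.png',np.hstack([cv2.resize(S['color'][175:255,230:300,::-1],None,fx=6,fy=6,interpolation=cv2.INTER_CUBIC),cv2.resize(im['color'][170:250,225:290,::-1],None,fx=6,fy=6,interpolation=cv2.INTER_CUBIC)]))
E
```

```text
19.2 [0.6705 0.0825 0.1407] head -23.53 zax [-0.0279  0.0054 -0.9996] F [-0.93  1.07 -0.52] open 0.0229
[array([0.67  , 0.0822, 0.1287]), array([0.6712, 0.0822, 0.1667])]
```

View pics/s26z.png

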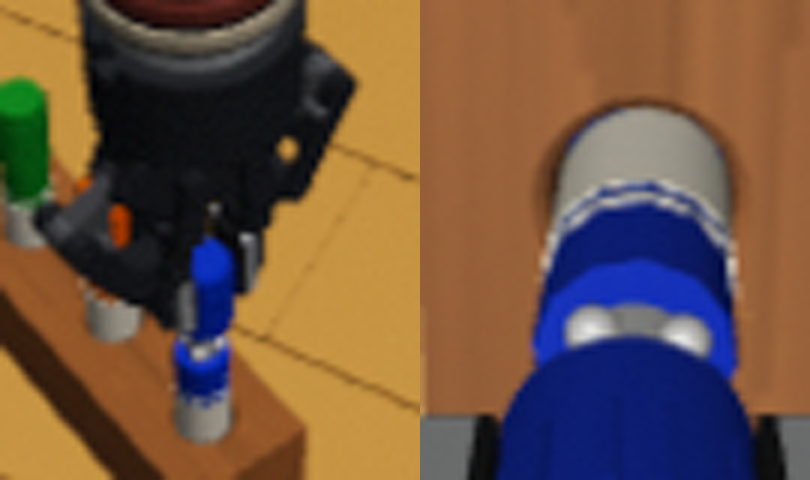

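Emit:
step_arm(moves=[[0,0.0005,0,-0.006,0],[0,0,0,-0.004,0],[0,0,0,0,0]])

```text
t: 19.68
tool_pos: [0.672, 0.0825, 0.1321]
tool_rot: [-2.612, -1.712, 0.028]
contact_force: [-0.7, -0.6, -0.2]
opening: 0.0232
```

```bash
python3 - <<'E'
from h import *
im,o=snap('w27');print(cp(o),o['wrist_torque'])
cv2.imwrite('pics/w27z.png',np.hstack([cv2.resize(im['color'][170:250,225:290,::-1],None,fx=6,fy=6,interpolation=cv2.INTER_CUBIC)]))
E
```

```text
19.68 [0.672  0.0825 0.1321] head -23.53 zax [-0.0248  0.0055 -0.9997] F [-0.66 -0.61 -0.25] open 0.0232
[array([0.6715, 0.0822, 0.1201]), array([0.6726, 0.0822, 0.158 ])] [-0.00507989 -0.03755443 -0.01840868]
```

View pics/w27z.png

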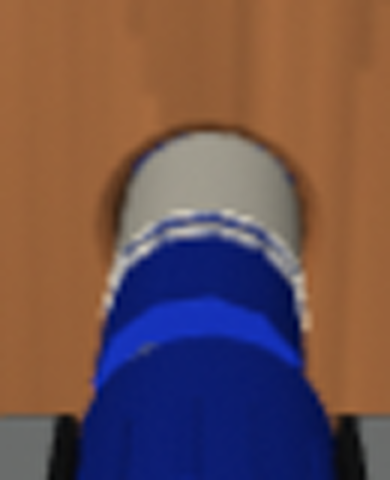

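Emit:
step_arm(moves=[[0,-0.001,0,-0.004,0],[0,0,0,-0.003,0],[0,0,0,-0.002,0]])

```text
t: 20.1
tool_pos: [0.6718, 0.0825, 0.1243]
tool_rot: [-2.614, -1.713, 0.024]
contact_force: [-0.3, -0.3, 5.2]
opening: 0.0228
```

```bash
python3 - <<'E'
from h import *
im,o=snap('w28');print(cp(o),o['wrist_torque'])
cv2.imwrite('pics/w28z.png',np.hstack([cv2.resize(im['color'][170:290,225:290,::-1],None,fx=5,fy=5,interpolation=cv2.INTER_CUBIC)]))
E
```

```text
20.1 [0.6718 0.0825 0.1243] head -23.53 zax [-0.0222  0.0054 -0.9997] F [-0.33 -0.25  5.17] open 0.0228
[array([0.6714, 0.0822, 0.1123]), array([0.6724, 0.0822, 0.1503])] [-0.03116986  0.11303968 -0.00565377]
```

View pics/w28z.png

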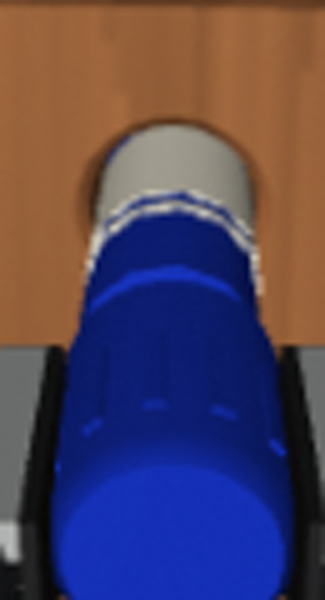

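Emit:
step_arm(moves=[[0,0,0,-0.004,0]])

```text
t: 20.27
tool_pos: [0.6736, 0.0825, 0.1232]
tool_rot: [-2.616, -1.714, 0.019]
contact_force: [-1.6, 0.3, 7.7]
opening: 0.0226
```

Emit:
step_arm(moves=[[0,0,0,-0.005,0]])

```text
t: 20.4
tool_pos: [0.6743, 0.0825, 0.1192]
tool_rot: [-2.617, -1.715, 0.016]
contact_force: [1.1, 0.3, -0.4]
opening: 0.0229
```

```bash
python3 - <<'E'
from h import *
im,o=snap('w29');print(cp(o),o['wrist_torque'])
E
```

```text
20.4 [0.6743 0.0825 0.1192] head -23.53 zax [-0.0157  0.0055 -0.9999] F [ 1.1   0.33 -0.38] open 0.0229
[array([0.6739, 0.0822, 0.1072]), array([0.6747, 0.0822, 0.1452])] [ 0.01651335 -0.01448582 -0.01721048]
```

Emit:
step_arm(moves=[[0,-0.002,0,-0.003,0]])

```text
t: 20.58
tool_pos: [0.6727, 0.0824, 0.1169]
tool_rot: [-2.617, -1.715, 0.015]
contact_force: [-1.7, -0.2, 14.7]
opening: 0.0231
```

Emit:
step_arm(moves=[[0,-0.001,0,-0.004,0]])

```text
t: 20.7
tool_pos: [0.6737, 0.0823, 0.1169]
tool_rot: [-2.62, -1.717, 0.009]
contact_force: [-2.1, -0.6, 17.6]
opening: 0.0227
```

```bash
python3 - <<'E'
from h import *
im,o=snap('w30');print(cp(o),o['wrist_torque'])
S=ctrl.get_image('scene');save(S,'s30')
cv2.imwrite('pics/s30z.png',np.hstack([cv2.resize(S['color'][175:255,230:300,::-1],None,fx=6,fy=6,interpolation=cv2.INTER_CUBIC),cv2.resize(im['color'][190:270,225:290,::-1],None,fx=6,fy=6,interpolation=cv2.INTER_CUBIC)]))
E
```

```text
20.7 [0.6737 0.0823 0.1169] head -23.52 zax [-0.0098  0.0049 -0.9999] F [-2.15 -0.56 17.65] open 0.0227
[array([0.6734, 0.082 , 0.1049]), array([0.674 , 0.082 , 0.1429])] [-0.08678665  0.57873155 -0.04020126]
```

View pics/s30z.png

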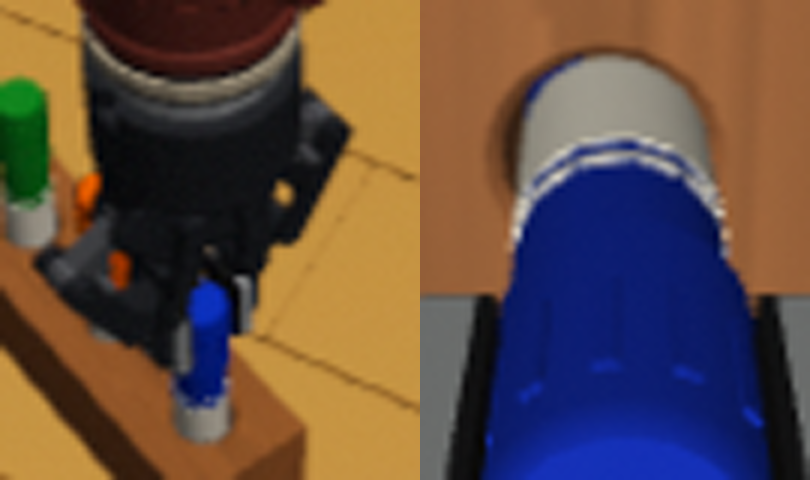

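Emit:
step_arm(moves=[[0,-0.002,0,-0.005,0]])

```text
t: 20.92
tool_pos: [0.6744, 0.0823, 0.1171]
tool_rot: [-2.623, -1.719, -0.0]
contact_force: [-2.1, -1.0, 18.0]
opening: 0.0227
```

```bash
python3 - <<'E'
from h import *
im,o=snap('w31');print(cp(o))
for i in range(3):
    ctrl.get_image('top');o=ctrl.get_obs();print(np.round(o['contact_force'],1),o['tool_pos'])
E
```

```text
20.93 [0.6744 0.0823 0.1171] head -23.52 zax [-0.0029  0.0049 -1.    ] F [-2.13 -0.95 18.  ] open 0.0227
[array([0.6741, 0.082 , 0.1051]), array([0.6744, 0.082 , 0.1431])]
[-1.4  0.3 15.2] [0.67426231 0.08231241 0.11708164]
[-2.8  0.4 16.7] [0.67428196 0.08230439 0.11709465]
[-2.  -1.2 15.4] [0.67427386 0.08230768 0.11708326]
```

View pics/w31.png

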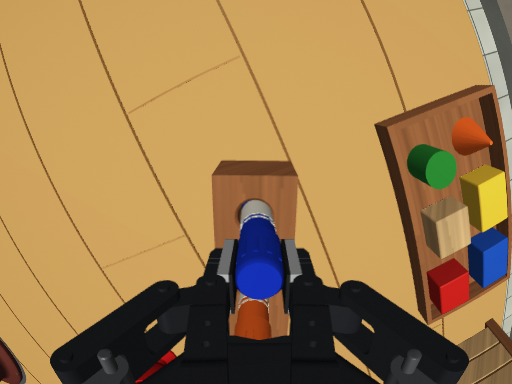

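Emit:
step_arm(moves=[[0,-0.003,0,-0.008,0]])

```text
t: 21.25
tool_pos: [0.6748, 0.0824, 0.1169]
tool_rot: [-2.626, -1.722, -0.011]
contact_force: [-7.5, 0.0, 31.0]
opening: 0.0226
```

```bash
python3 - <<'E'
from h import *
im,o=snap('w32');print(cp(o))
S=ctrl.get_image('scene');save(S,'s32')
for i in range(3):
    ctrl.get_image('top');o=ctrl.get_obs();print(np.round(o['contact_force'],1),o['tool_pos'],o['opening'])
cv2.imwrite('pics/s32z.png',np.hstack([cv2.resize(S['color'][175:255,230:300,::-1],None,fx=6,fy=6,interpolation=cv2.INTER_CUBIC),cv2.resize(im['color'][190:270,225:290,::-1],None,fx=6,fy=6,interpolation=cv2.INTER_CUBIC)]))
E
```

```text
21.25 [0.6748 0.0824 0.1169] head -23.51 zax [ 0.0054  0.0049 -1.    ] F [-7.500e+00  3.000e-02  3.102e+01] open 0.0226
[array([0.6746, 0.0821, 0.1049]), array([0.6746, 0.0821, 0.1429])]
[-5.1 -0.1 25.4] [0.67468797 0.08237223 0.11699152] 0.02314824346300142
[-5.5 -0.3 24.3] [0.67469341 0.08237144 0.11700367] 0.022470638524713416
[-5.7 -1.4 24.1] [0.67469712 0.08237854 0.11703216] 0.022779183443292134
```

View pics/s32z.png

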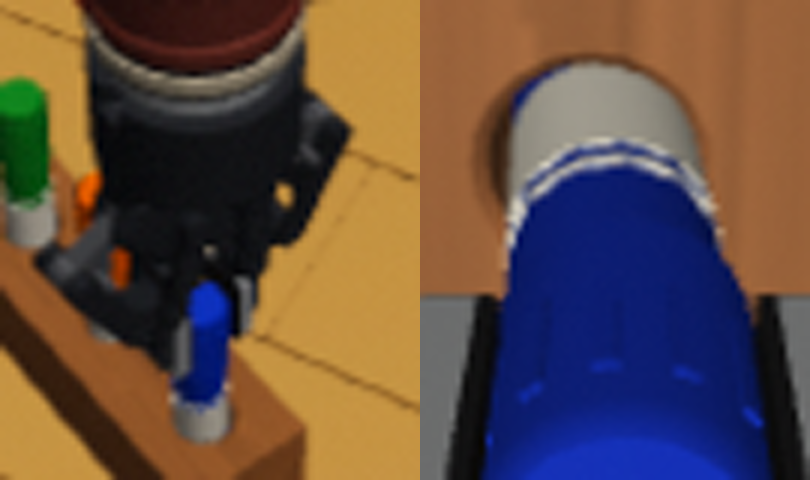

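The cap is flush on the shoulder and the push is holding steady at about 24 N, so I'm handing in.

```bash
python3 - <<'E'
from h import *
print(ctrl.finish_job())
E
```

```text
the job is handed in; nothing more can be done
None
```

The marker is standing nib up in the empty well and was let go there. Its cap is clicked on and fully home, and I handed the job in at about 21 s with the fingers still pressing the cap down.

- **Click:** resistance rose to about 8 N, then dropped to about 0 N as the cap went past the nubs.
- **Cap home:** the cap then landed hard, with its mouth at about z = 0.105 m, which is shoulder height. The pictures show it flush.
- **Final push:** it held steady at about 24 N down (31 N at its highest), with the grip set to 90 N.
- **Off-centre:** the arm drifted about 4 mm in x during the press. The marker therefore leans slightly against the well wall, with a sideways force of about 5 N.
- **Other things:** the orange and green markers looked undisturbed in the pictures taken during the press. I did not re-measure the other toys.

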